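# Try the citrus reamer in the juicer drive and wedge it free

### The job

Try out the citrus reamer in the juicer drive: lift it out of its wooden rest, lower its tapered shank into the bore of the drive, feel for the coupling by turning it under a light push until the tail drops in, then press and twist it fully home, flange down on the nose, and let go of it. Then push the loose steel wedge through the slot at the foot of the drive until it lifts the reamer free of its taper, without helping the reamer by hand, and leave both standing there. Use gentle force (never more than about 30 N) and do not disturb the other things.

Things in the scene. Friction and masses are not known exactly. Their poses are not given: they have to be found in the camera images.
- reamer: Citrus reamer, 131 mm tall, 0.45 kg, upright with its shank down in the hole of the wooden rest. Origin at the bottom tip of its tail, z up along its axis. From the bottom up: cross-shaped steel tail, tapered steel shank, round flange (radius 24 mm, from 56 to 62 mm), white grip block (62 to 100 mm), white ribbed dome (radius 15 mm, 100 to 131 mm).
- reamer_grip (a point): Middle of the reamer's grip block, 86 mm above the reamer's origin, on its axis. The block is 30 mm across its two flats, which face the reamer's +y and -y, and 36 mm along x. Take it by the flats from above; the fingertips must stay above the flange, whose top is 24 mm below this point.
- reamer_shank (a point): Bottom of the tapered shank, on the axis, 28 mm above the reamer's origin: radius 11 mm here, 15 mm at the flange, 28 mm higher. Below it the tail: two crossed bars along the reamer's x and y, each 18 mm long and 6 mm thick, from 12 to 28 mm above the origin, and below them a round pin, radius 4 mm with a domed end, down to the origin.
- reamer_flange (a point): Centre of the underside of the reamer's flange, 56 mm above the reamer's origin.
- rest: Fixed wooden block 90 x 90 x 66 mm with a vertical through hole, 35 mm wide, in its middle; origin at the centre of its underside. The reamer's flange rests on its top.
- drive: Fixed juicer drive; origin at the centre of its underside, straight below the bore axis; z up. Foot plate 12 mm thick (x -50 to 50, y -50 to 120 mm); round steel nose, radius 30 mm, 76 mm high, with the tapered bore; white motor box on its +y side (x -38 to 38 with a dark knob out to -49, y 37 to 111 mm, top at 70 mm). The wedge slot runs right through under the nose along x.
- coupling_top (a point): Centre of the top of the steel cross coupling down in the bore, 46 mm above the drive's origin; axes as the drive's. Its cross slots are 9 mm wide and 15 mm deep, open to the wedge slot below. Their angle is unknown, differs each time and repeats every 90 degrees; drag 0.15 N m. If the tail's bars are not lined up they land on it, with the reamer 14 mm above its seat.
- drive_pads (a point): Point on the bore axis, 68 mm above the drive's origin, between four sprung brass pads (about 7.5 N each) that press on the shank over the last 8 mm and hold it by friction: pushed straight it takes some 15 to 25 N, pushed while twisting to and fro much less. The pads let go once the reamer is about 8 mm up again.
- drive_nose (a point): Centre of the top face of the drive's nose, on the bore axis, 76 mm above the drive's origin; axes as the drive's. Seated, the reamer's flange lies on this face and its tail tip is 20 mm above the drive's origin, inside the wedge slot.
- slot_mouth (a point): Middle of the lower edge of the wedge slot's near mouth (facing the robot): x = -28 mm, z = 12 mm in the drive's frame; axes as the drive's, the wedge goes in along +x. The slot is 14 mm wide, 56 mm long, its floor level with this point and with the foot plate's top, its roof 19 mm higher.
- wedge: Loose steel wedge with a black handle, 188 mm long, 0.35 kg, on its flat underside. Origin on the underside where to grip it; x along it to the tip, z up. Handle from x = -30 to 60 mm, 20 mm wide (y), 32 mm high; a steel guard 36 mm wide at its front (x = 52 to 60 mm). Fully driven, the guard meets the drive at the slot's mouth and the reamer stands 8.5 mm up; this takes about 8 to 20 N.
- wedge_tip (a point): Bottom of the wedge's tip, 158 mm ahead of the wedge's origin. The blade runs from here back to the guard, 10 mm wide; its top slopes up from 5 mm high at the tip to 16.5 mm high 65 mm behind the tip and is level from there on.
- lemon_1: Yellow lemon, 71 x 53 x 51 mm; a bystander.
- garlic_1: Garlic bulb, 60 mm; a bystander.
- mug_1: Cream mug, 101 mm high; a bystander.
- matchbox: Matchbox, 36 x 53 x 15 mm; a bystander.
- teaspoon_1: Teaspoon, 138 mm long; a bystander.
There are look-alikes about, which are no part of the job. Leave any red look-alike of the reamer alone.

How it is judged:
On the way, in this order (a step that is already met when the one before it is completed fails the run):
1. the reamer sits fully home in the drive, flange within 1.5 mm of the nose, and has been let go (z of reamer_flange in the frame of drive_nose below 0.0015 m and horizontal distance between reamer_flange and drive_nose below 0.003 m and angle between the z axis of reamer and the z axis of drive, either way round below 0.06 rad and contact force between the fingers and reamer below 0.05 N), for 0.2 s.
2. the wedge's tip is in the slot while the reamer is still home (z of reamer_flange in the frame of drive_nose below 0.002 m and x of wedge_tip in the frame of slot_mouth above 0.002 m and distance between wedge_tip and slot_mouth below 0.045 m and contact force between the fingers and reamer below 0.05 N), for 0.02 s.
3. the wedge has lifted the reamer at least 6 mm (z of reamer_flange in the frame of drive_nose above 0.006 m and x of wedge_tip in the frame of slot_mouth above 0.06 m), for 0.2 s.
At the end, for the whole second after the job is handed in: the reamer stands upright in the drive (within 0.15 rad, within 6 mm of the bore axis), lifted 6 to 12 mm off its seat by the wedge, whose tip is more than 60 mm past the slot's near mouth; both at rest and released (all of step 3 and z of reamer_flange in the frame of drive_nose below 0.012 m and horizontal distance between reamer_flange and drive_nose below 0.006 m and angle between reamer's own z axis and vertical below 0.15 rad and linear speed of each of reamer, wedge below 0.02 m/s and y of wedge_tip in the frame of slot_mouth between -0.01 and 0.01 m); the robot touches nothing.
It fails at once if the reamer's tail is rammed on the coupling, or its flange on the nose, with more than 35 N (contact force between any of reamer_c1, reamer_c2, reamer_c4 and drive above 35 N).
It fails at once if the wedge is rammed: its contacts with the drive add up to more than 60 N (contact force between wedge and drive above 60 N).
It fails at once if the reamer is touched by the fingers while the wedge is in the slot (contact force between the fingers and reamer above 0.5 N and x of wedge_tip in the frame of slot_mouth above 0.005 m and horizontal distance between wedge_tip and slot_mouth below 0.12 m).
It fails at once if the reamer is tipped over (angle between reamer's own z axis and vertical above 0.6 rad).
It fails at once if a bystander is shifted more than 30 mm (distance of any of lemon_1, garlic_1, mug_1, matchbox, teaspoon_1 from where it was at the start of the episode above 0.03 m).
It also fails if it takes over 69 s, if anything falls off the work surface, if the arm or the gripper's body presses on something with over 40 N, if the wrist force passes 120 N, or if a joint passes its speed limit or range.

### The arm

A 6-joint arm with a two-finger parallel gripper is mounted at the origin on a cart in front of the work surface, level with it; the furniture and walls round the work are solid. World frame = base frame: x ahead of the robot, y to its left, z up, the work surface at z = 0. Lengths are in m, angles in rad, forces in N, time in s.
With the tool pointing down it reaches from about 0.275 to 0.825 m from the base axis. Payload 5.2 kg.
Tool frame: the origin (TCP) lies at the centre of the arm's flange, where the gripper is bolted on; the fingertips stand 186 mm ahead of it and the grasp point (between the pads) lies 167 mm ahead of it (ctrl.tip_extent is the distance from the TCP to the fingertips, in m); z points along the fingers, y is the line along which they close (so a half turn about z gives the same grasp; the last joint's range is limited). The gripper opens to 93 mm and grips with 3 to 60 N. Pads are 15 mm wide; open, the fingers measure 128 mm over their backs; the gripper's body (75 mm by 188 mm) begins 65 mm behind the grasp point.
Start: joints at [-1.463, 0.259, 1.535, -0, 1.348, -0.203], TCP at [0.168, -0.524, 0.405] pointing down, gripper open.
Joint ranges: [-3.14, 3.14], [-0.91, 2.08], [0.19, 2.58], [-1.22, 4.36], [0.22, 2.71], [-3.12, 3.12]. Speed limits (rad/s): [2.57, 2.57, 3.14, 3.14, 3.14, 3.14].

### API

Orientations are given as a unit quaternion [w, x, y, z].
In Python, from station import ctrl, open_gripper, gripper_close, solver, viewer, get_time_s, get_joint_positions, get_qd, get_joint_torque, get_eef_pos, get_tcp_rot, get_wrist_force, get_torque, get_finger_gap, get_finger_force gives the robot as it stands. The module is installed in compiled form; this text tells all that it offers. Calls block until the motion is done:
- ctrl.move_to(position, orientation): joint-space move of the TCP to a pose.
- ctrl.move_linear(position, rate=0.15, attitude=None, f_stop=None): straight line of the TCP; attitude=None keeps the orientation; rate is the mean speed in m/s. With f_stop (N) it stops when the force on the tool has changed by that much, and returns True; else False.
- ctrl.move_joints(angles): joint-space move.
- open_gripper() and gripper_close(force=None): open the fingers fully, or close them until they stop; force is the grip in N (None keeps the last).
- ctrl.sleep(seconds).
- solver.inverse_kinematics(position, orientation): joint angles nearest the present ones, or None.
- viewer.get_image(name): name is "scene" or "top"; returns a dict with "frame" (480x640x3 uint8, blue, green, red), "range_z" (480x640 float32, m along the optical axis (not along the pixel's ray), 0 where there is no reading), "fx", "fy", "cx", "cy" (pixels), "origin" and "orientation" of the camera in the world. Camera axes: x right, y down, z forward; pixel columns grow to the right and rows downward; lengths in m; the calibration is good to about 2 mm. A picture is of the moment at which its call begins.
A pose or a line that the arm cannot do raises ctrl.IKError and nothing moves.
- ctrl.job_done(): hands the job in; it is judged then, once.
Readings, each from a call of its own:
- get_time_s(): time.
- get_joint_positions(): joint angles.
- get_qd(): joint speeds.
- get_joint_torque(): joint torques, N m.
- get_eef_pos(): TCP position.
- get_tcp_rot(): TCP orientation.
- get_wrist_force(): force on the tool from outside, world axes, zero at the start.
- get_torque(): the same for the moment, N m.
- get_finger_gap(): finger opening in m.
- get_finger_force(): force on a finger pad.
Only numpy, scipy, OpenCV 4.12 (cv2) and the standard library are available. Lean on these libraries where they do the work, as an engineer would, in place of code of your own. Each camera call takes 0.05 s, during which the arm holds its last target. There are 200 camera calls.

## Working session

There is one attempt and no reset: what is moved stays moved. The work goes in short steps, each a Python script; the robot and the scene stay as the last script left them, time stands still between calls to the robot, and variables do not carry over. Pictures are saved under pics/ and viewed, at most 10 in all, crops included, and the job is handed in when it is done.

```bash
mkdir -p pics; ls
cat > h.py <<'E'
import numpy as np, cv2
from station import *
from scipy.spatial.transform import Rotation as R
def cam(n):
    d=viewer.get_image(n); q=np.array(d["orientation"]); 
    d["R"]=R.from_quat(q[[1,2,3,0]]).as_matrix(); return d
def cloud(d):
    z=d["range_z"]; v,u=np.mgrid[:480,:640]
    p=np.stack([(u-d["cx"])*z/d["fx"],(v-d["cy"])*z/d["fy"],z],-1)
    w=p@d["R"].T+np.array(d["origin"]); w[z==0]=np.nan; return w
E
python3 - <<'E'
from h import *
for n in("scene","top"):
    d=cam(n); cv2.imwrite(f"pics/{n}0.png",d["frame"]); np.savez(f"{n}0.npz",w=cloud(d),f=d["frame"]); print(n,d["origin"],d["R"].round(3).tolist(),d["fx"])
print(get_time_s(),get_tcp_rot(),ctrl.tip_extent)
E
```

```text
pics
scene [-0.06858246  0.48037124  0.89275669] [[-0.665, -0.551, 0.504], [-0.747, 0.483, -0.458], [0.009, -0.681, -0.733]] 492.157416946443
top [ 0.45012146 -0.01540107  1.11087402] [[-0.01, -0.997, 0.074], [-1.0, 0.01, -0.0], [-0.001, -0.074, -0.997]] 459.94295500761706
0.1 [-8.17716343e-04  9.87952506e-01  1.54755217e-01  2.40562754e-05] 0.1861
```

View pics/scene0.png

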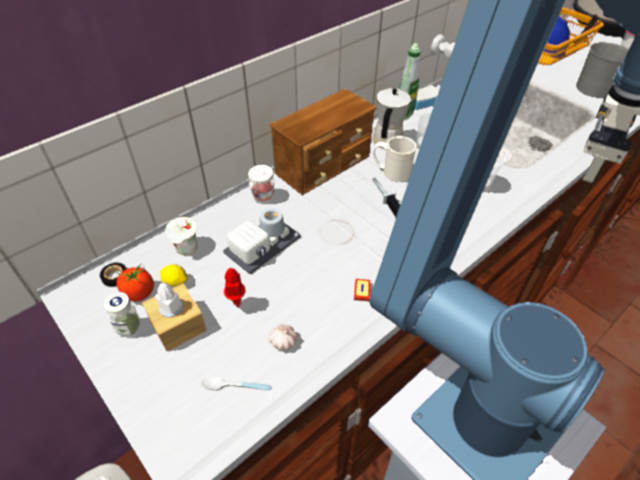

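View pics/top0.png

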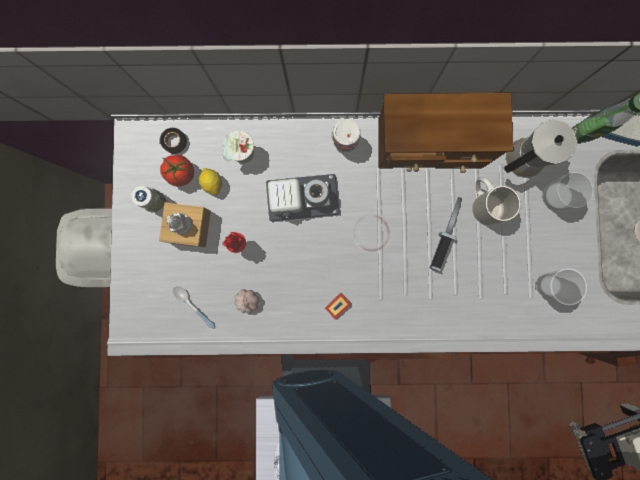

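Run:
```python
from h import *
a=np.load("top0.npz");w,f=a["w"],a["f"]
def c(x0,y0,x1,y1):return cv2.resize(f[y0:y1,x0:x1],(400,400*(y1-y0)//(x1-x0)),interpolation=cv2.INTER_CUBIC)
A=c(150,180,250,255);B=c(260,165,360,240);C=c(420,185,520,285)
o=np.zeros((600,800,3),np.uint8);o[:300,:400]=A;o[:300,400:]=B;o[300:,:300]=cv2.resize(C,(300,300))
cv2.imwrite("pics/crop.png",o)
def reg(n,x0,y0,x1,y1,z0,z1):
    p=w[y0:y1,x0:x1].reshape(-1,3);p=p[(p[:,2]>z0)&(p[:,2]<z1)]
    r=cv2.minAreaRect((p[:,:2]*1000).astype(np.float32));print(n,len(p),p.mean(0).round(4),r, np.median(p[:,2]))
reg("rest",155,195,215,255,.055,.075)
reg("block",155,195,215,255,.098,.118)
reg("dome",155,195,215,255,.12,.15)
reg("upper",155,195,215,255,.085,.15)
reg("plate",260,165,345,230,.007,.018)
reg("box",260,165,300,230,.06,.08)
reg("nose",302,165,345,230,.066,.085)
reg("all drive",260,165,345,230,.007,.1)
reg("handle",425,225,470,280,.024,.04)
reg("wedge",425,190,467,280,.004,.04)
reg("blade",440,190,467,230,.004,.025)
reg("red",215,225,255,260,.03,.2)
```

```text
rest 1310 [0.56   0.3198 0.0663] ((568.1978149414062, 332.0293273925781), (114.1796646118164, 104.71017456054688), 82.66864013671875) 0.06627657134096054
block 122 [0.5569 0.3149 0.1087] ((559.4750366210938, 321.1133728027344), (35.507198333740234, 30.413909912109375), 15.786672592163086) 0.10891467358144613
dome 130 [0.5582 0.3181 0.1323] ((558.6002807617188, 319.8934631347656), (25.42300796508789, 26.280439376831055), 78.73585510253906) 0.13255571371926156
upper 297 [0.5574 0.3156 0.1169] ((559.094482421875, 320.9451599121094), (36.09477996826172, 30.51648712158203), 15.293962478637695) 0.11470031994381935
plate 1132 [0.6217 0.0234 0.0118] ((636.8970336914062, 53.31262969970703), (127.37047576904297, 181.04998779296875), 3.292236089706421) 0.011793134931598281
box 982 [0.6228 0.0863 0.0691] ((623.8019409179688, 86.75672912597656), (74.99539947509766, 74.0100326538086), 4.583775997161865) 0.0694438210481465
nose 371 [0.6294 0.0129 0.0746] ((628.9412231445312, 12.308242797851562), (54.76237869262695, 54.1412239074707), 89.55608367919922) 0.07495541943068318
all drive 2864 [0.6216 0.0453 0.044 ] ((636.8970336914062, 53.31262969970703), (127.37047576904297, 181.04998779296875), 3.292236089706421) 0.05641076956527025
handle 366 [ 0.4941 -0.2811  0.0318] ((492.02545166015625, -279.42425537109375), (35.35527038574219, 89.8861083984375), 66.347900390625) 0.03205765178329534
wedge 751 [ 0.5219 -0.291   0.0207] ((537.8510131835938, -297.85504150390625), (99.40480041503906, 209.1324005126953), 88.58325958251953) 0.02119366004619594
blade 203 [ 0.5838 -0.3164  0.0106] ((592.8475952148438, -317.2971496582031), (61.76602554321289, 97.17821502685547), 83.96582794189453) 0.010250342378615551
red 359 [0.5143 0.1924 0.0956] ((515.8594970703125, 197.01220703125), (42.69293212890625, 46.34587097167969), 72.83365631103516) 0.0985645362740244
```

View pics/crop.png

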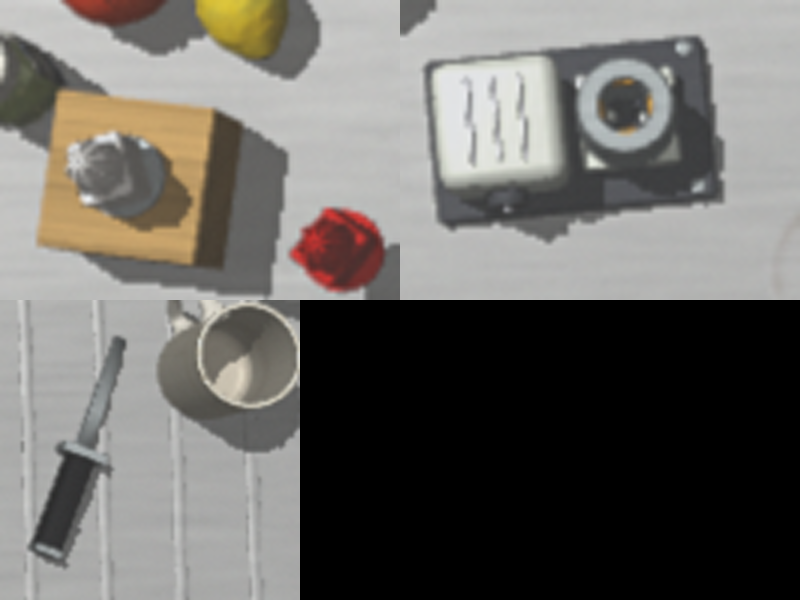

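```bash
cat >> h.py <<'E'
def dn(deg):
    a=np.radians(deg)/2; return [0.,np.cos(a),np.sin(a),0.]
def st(s=""):
    print(s,"t%.1f"%get_time_s(),"p",np.round(get_eef_pos(),4),"F",np.round(get_wrist_force(),1),"M",np.round(get_torque(),2),"gap %.4f"%get_finger_gap(),"ff",np.round(get_finger_force(),1),flush=True)
E
python3 - <<'E'
from h import *
x,y,p=.5590,.3207,15.5
print(solver.inverse_kinematics([x,y,.40],dn(p)))
ctrl.move_to([x,y,.36],dn(p)); st("above")
s=ctrl.move_linear([x,y,.264],rate=.1,f_stop=6); st(s)
gripper_close(20); st("grip")
E
```

```text
[ 3.48073856e-01  4.31871258e-01  1.29647234e+00 -4.44089210e-16
  1.41324905e+00  1.64834415e+00]
above t3.4 p [0.5595 0.3199 0.36  ] F [ 0.7 -0.4  0.5] M [ 0.04  0.03 -0.01] gap 0.0930 ff 0.0
False t4.5 p [0.5593 0.3209 0.2648] F [ 0.1  0.2 -0.3] M [ 0.01 -0.05  0.03] gap 0.0928 ff 0.0
grip t5.5 p [0.559  0.3205 0.264 ] F [-0.  -1.9  0.5] M [-0.21  0.03 -0.01] gap 0.0299 ff 20.0
```

Run:
```python
from h import *
gripper_close(30)
ctrl.move_linear([.559,.3205,.415],rate=.15); st("up")
ctrl.move_to([.6294,.0127,.415],dn(15.5)); ctrl.sleep(.3); st("over")
print(get_joint_positions())
for n in("scene","top"):
    d=cam(n); cv2.imwrite(f"pics/{n}1.png",d["frame"]); np.savez(f"{n}1.npz",w=cloud(d),f=d["frame"])
d=cv2.imread("pics/scene1.png")[130:310,170:410]; cv2.imwrite("pics/c1.png",cv2.resize(d,(720,540),interpolation=2))
```

```text
up t6.8 p [0.5587 0.3204 0.4136] F [ 0.1  0.4 -5.3] M [ 0.01  0.06 -0.03] gap 0.0299 ff 29.9
over t8.3 p [0.6294 0.0139 0.415 ] F [ 0.7  0.8 -4.6] M [-0.01  0.07 -0.03] gap 0.0294 ff 29.9
[-1.54947767e-01  3.96311362e-01  1.31409731e+00  9.30524943e-05
  1.43108743e+00  1.14362196e+00]
```

View pics/c1.png

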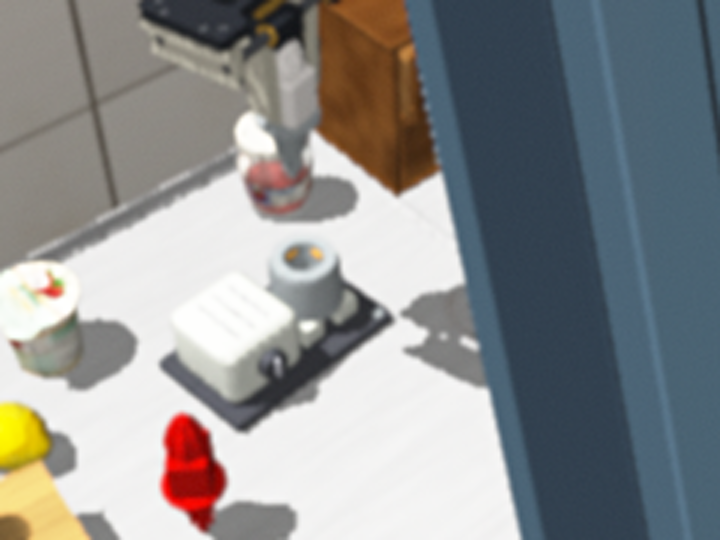

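Run:
```python
from h import *
from scipy.optimize import least_squares
w=np.load("scene1.npz")["w"]
p=w[195:250,245:300].reshape(-1,3)
n=p[(abs(p[:,2]-.0755)<.004)]; n=n[np.hypot(n[:,0]-.629,n[:,1]-.0127)<.04]
print(len(n),np.median(n[:,2]),cv2.minEnclosingCircle((n[:,:2]*1000).astype(np.float32)),n.mean(0),cv2.minAreaRect((n[:,:2]*1000).astype(np.float32)))
# side of nose cylinder z .04-.07
s=p[(p[:,2]>.04)&(p[:,2]<.068)]; s=s[(np.hypot(s[:,0]-.629,s[:,1]-.0127)<.036)&(s[:,1]<.045)]
r=least_squares(lambda c:np.hypot(s[:,0]-c[0],s[:,1]-c[1])-.030,[.629,.0127],loss="soft_l1",f_scale=.001);print(len(s),r.x,r.cost)
# held reamer
q=w[130:200,240:290].reshape(-1,3); q=q[(np.hypot(q[:,0]-.629,q[:,1]-.0127)<.05)&(q[:,2]>.15)&(q[:,2]<.235)]
for a in np.arange(.155,.235,.01):
    k=q[(q[:,2]>=a)&(q[:,2]<a+.01)]; 
    if len(k):print(a.round(3),len(k),k.mean(0).round(4),k.min(0).round(4),k.max(0).round(4))
```

```text
202 0.07407837192391314 ((627.0235595703125, 12.784927368164062), 28.494544982910156) [0.62568086 0.01232367 0.07423349] ((627.2044677734375, 10.570549011230469), (52.10395812988281, 53.90248107910156), 51.470436096191406)
289 [0.62743417 0.01060815] 0.0013257861750981773
0.155 5 [0.6245 0.0141 0.1634] [0.6228 0.0102 0.1607] [0.6281 0.0171 0.1649]
0.165 14 [0.6218 0.0168 0.1721] [0.618  0.0121 0.1653] [0.6264 0.0223 0.1747]
0.175 22 [0.6219 0.0174 0.18  ] [0.6151 0.0103 0.1755] [0.6338 0.0237 0.1849]
0.185 22 [0.6199 0.0197 0.1914] [0.6134 0.0095 0.185 ] [0.6331 0.0258 0.195 ]
0.195 33 [0.6174 0.0197 0.2   ] [0.6127 0.009  0.1953] [0.6262 0.0278 0.2046]
0.205 9 [0.6134 0.019  0.2091] [ 0.6053 -0.0007  0.2054] [0.6207 0.0288 0.2149]
0.215 106 [0.6137 0.0224 0.2207] [ 0.6003 -0.0059  0.2154] [0.6368 0.0385 0.225 ]
0.225 55 [0.6097 0.0176 0.2302] [ 0.6043 -0.0021  0.2252] [0.6151 0.037  0.2349]
```

Run:
```python
from h import *
x,y=.6283,.0122
ctrl.move_linear([x,y,.34],rate=.12); st()
s=ctrl.move_linear([x,y,.28],rate=.03,f_stop=4); st(s)
ctrl.sleep(.2); st()
```

```text
t9.2 p [0.6287 0.0121 0.3407] F [-0.   0.7 -4.2] M [-0.02 -0.04 -0.01] gap 0.0299 ff 29.9
True t10.8 p [0.6287 0.012  0.2874] F [ 0.5 -0.2  5.5] M [-0.02 -0.06  0.01] gap 0.0299 ff 30.0
 t11.0 p [0.6287 0.012  0.2874] F [-0.2 -0.1  5.4] M [-0.02 -0.18  0.01] gap 0.0300 ff 30.0
```

Run:
```python
from h import *
q0=np.array(get_joint_positions()); z0=get_eef_pos()[2]
x,y=.6283,.0122
for k in range(1,14):
    q=np.array(get_joint_positions()); q[5]=q0[5]-np.radians(7*k); ctrl.move_joints(q)
    f=get_wrist_force()[2]; st(k)
    if f<2:
        s=ctrl.move_linear([x,y,.2755],rate=.02,f_stop=6); st(s)
        if get_eef_pos()[2]<z0-.003: break
```

```text
1 t11.2 p [0.6288 0.0119 0.2877] F [0.7 0.2 2.4] M [-0.05 -0.02 -0.02] gap 0.0298 ff 29.9
2 t11.5 p [0.6289 0.0119 0.2878] F [ 0.3 -0.2  1. ] M [-0.06 -0.01  0.02] gap 0.0296 ff 29.9
True t11.7 p [0.6289 0.0119 0.2876] F [-0.1 -0.7  5. ] M [-0.06  0.12 -0.  ] gap 0.0295 ff 30.0
3 t12.0 p [0.6289 0.0119 0.2878] F [-0.1 -1.   1.9] M [-0.09  0.04 -0.02] gap 0.0300 ff 29.9
True t12.2 p [0.6289 0.0119 0.2877] F [-0.7  0.2  5.6] M [ 0.01  0.15 -0.09] gap 0.0299 ff 30.0
4 t12.4 p [0.6289 0.0119 0.2878] F [0.7 0.2 3.7] M [-0.12  0.06  0.01] gap 0.0302 ff 30.0
5 t12.7 p [0.6289 0.0119 0.2878] F [-0.1 -1.2  2.7] M [-0.1  -0.07  0.05] gap 0.0298 ff 29.9
6 t12.9 p [0.6289 0.0118 0.2877] F [ 0.9 -0.8  2.5] M [-0.06 -0.08 -0.04] gap 0.0296 ff 29.9
7 t13.2 p [0.6289 0.0118 0.2877] F [-0.8 -1.1  1.7] M [-0.12 -0.08 -0.02] gap 0.0298 ff 29.9
True t13.4 p [0.6289 0.0118 0.2875] F [-0.6 -0.2  4.7] M [-0.08  0.1  -0.04] gap 0.0296 ff 30.0
8 t13.7 p [0.6289 0.0118 0.2875] F [ 0.  -0.7  1.6] M [-0.11 -0.06  0.01] gap 0.0304 ff 29.9
True t13.9 p [0.6289 0.0118 0.2872] F [-0.1 -0.4  4.1] M [-0.05  0.06  0.04] gap 0.0300 ff 29.9
9 t14.2 p [0.629  0.0116 0.2865] F [ 2.6 -1.7 -4.7] M [-0.41 -0.67 -0.02] gap 0.0300 ff 30.0
True t14.7 p [0.629  0.0115 0.277 ] F [ 2.7 -0.5 -4.4] M [-0.21 -0.68  0.06] gap 0.0300 ff 29.9
```

Run:
```python
from h import *
q=get_tcp_rot(); psi=np.degrees(2*np.arctan2(q[2],q[1])); print("psi",psi)
x,y=.6291,.0118; z=get_eef_pos()[2]; sg=1
for k in range(16):
    z-=.0004
    for sg in(1,-1):
        j=solver.inverse_kinematics([x,y,z],dn(psi+4*sg)); ctrl.move_joints(j)
        f=get_wrist_force()[2]
        if f>12: break
    st(round(z,4))
    if f>12: break
```

```text
psi 78.46262663498675
0.2766 t15.2 p [0.6298 0.0111 0.2765] F [ 4.5 -3.9 -3.1] M [-0.88 -1.18  0.02] gap 0.0300 ff 29.9
0.2762 t15.7 p [0.6298 0.0111 0.2762] F [ 5.1 -3.6 -3.2] M [-0.97 -1.18 -0.05] gap 0.0300 ff 29.9
0.2758 t16.2 p [0.6298 0.0111 0.2758] F [ 5.2 -3.7 -3. ] M [-0.98 -1.15 -0.08] gap 0.0297 ff 29.9
0.2754 t16.7 p [0.6298 0.0112 0.2755] F [ 4.4 -4.2 -2.8] M [-0.99 -1.21 -0.02] gap 0.0299 ff 29.9
0.275 t17.2 p [0.6297 0.0112 0.2751] F [ 4.7 -4.4 -2.3] M [-0.96 -1.17 -0.04] gap 0.0299 ff 29.9
0.2746 t17.7 p [0.6298 0.0112 0.2747] F [ 4.8 -4.6 -2.9] M [-0.97 -1.13 -0.05] gap 0.0296 ff 29.9
0.2742 t18.3 p [0.6298 0.0111 0.2744] F [ 5.  -4.1 -3.8] M [-1.02 -1.19  0.01] gap 0.0302 ff 29.9
0.2738 t18.8 p [0.6298 0.0111 0.2741] F [ 4.6 -4.9 -2.2] M [-1.03 -1.12 -0.  ] gap 0.0301 ff 29.9
0.2734 t19.3 p [0.6298 0.0112 0.274 ] F [ 5.4 -4.1 -0.5] M [-0.94 -0.93 -0.04] gap 0.0299 ff 29.9
0.273 t19.8 p [0.6298 0.0113 0.274 ] F [ 4.8 -4.2  2.6] M [-0.98 -0.9  -0.1 ] gap 0.0299 ff 29.9
0.2726 t20.3 p [0.6298 0.0113 0.274 ] F [ 3.3 -4.1  5.7] M [-0.95 -0.73 -0.12] gap 0.0298 ff 29.9
0.2722 t20.8 p [0.6298 0.0113 0.274 ] F [ 3.8 -4.   6.5] M [-0.87 -0.53 -0.15] gap 0.0296 ff 29.9
0.2718 t21.4 p [0.6297 0.0113 0.274 ] F [ 1.4 -3.1 10.3] M [-0.88 -0.3  -0.14] gap 0.0301 ff 29.9
0.2714 t21.9 p [0.6297 0.0113 0.274 ] F [ 0.6 -4.7 11.5] M [-0.83 -0.13 -0.14] gap 0.0297 ff 29.9
0.271 t22.1 p [0.6299 0.0116 0.2739] F [ 1.4 -3.9 12.3] M [-0.49 -0.13  0.06] gap 0.0301 ff 30.0
```

Run:
```python
from h import *
open_gripper(); ctrl.sleep(.3); st("open")
q=get_tcp_rot(); psi=np.degrees(2*np.arctan2(q[2],q[1])); print(psi)
ctrl.move_linear([.6298,.0113,.2745],rate=.03)
j=np.array(get_joint_positions()); j[5]+=np.pi/2; ctrl.move_joints(j); st("turned")
gripper_close(8); ctrl.sleep(.2); st("regrip")
open_gripper(); st("open")
ctrl.move_linear([.6298,.0113,.41],rate=.2); st()
d=cam("top");np.savez("top2.npz",w=cloud(d),f=d["frame"])
d=cam("scene");np.savez("scene2.npz",w=cloud(d),f=d["frame"]);cv2.imwrite("pics/s2.png",cv2.resize(d["frame"][130:310,170:410],(720,540),interpolation=2))
```

```text
open t23.5 p [0.6291 0.0118 0.271 ] F [-0.2 -0.3 -0.4] M [-0.07 -0.06  0.06] gap 0.0927 ff 0.0
82.460059879358
turned t25.2 p [0.63   0.0112 0.2749] F [-0.7 -0.1  0.3] M [0.07 0.06 0.02] gap 0.0929 ff 0.0
regrip t26.3 p [0.63   0.0111 0.2749] F [-0.1 -0.8 -0.4] M [-0.12  0.02  0.01] gap 0.0360 ff 8.0
open t27.4 p [0.63   0.0112 0.2749] F [-0.1  0.6 -0.1] M [-0.02  0.02  0.04] gap 0.0932 ff 0.0
 t28.2 p [0.6294 0.0113 0.4088] F [-0.6  0.2 -0.2] M [ 0.04  0.06 -0.  ] gap 0.0930 ff 0.0
```

View pics/s2.png

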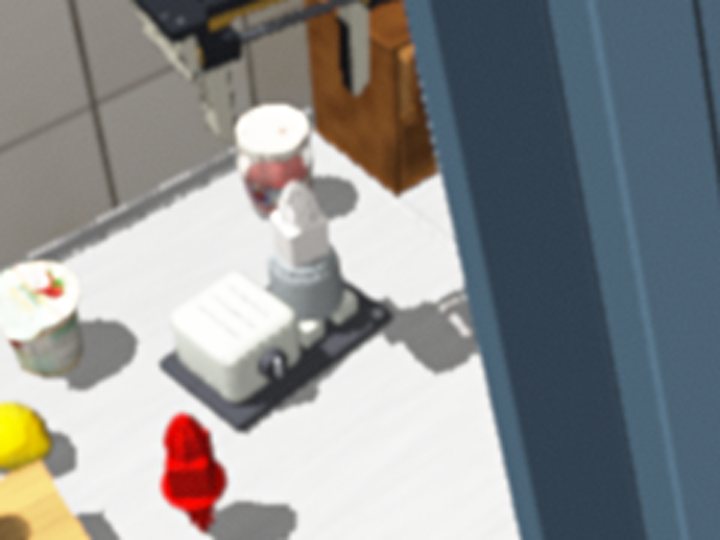

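Run:
```python
from h import *
w=np.load("top2.npz")["w"]; p=w[190:280,425:467].reshape(-1,3); p=p[np.isfinite(p[:,2])]
h=p[(p[:,2]>.027)&(p[:,2]<.037)]
d=np.array([np.cos(np.radians(-23)),np.sin(np.radians(-23))])
for _ in range(4):
    n=np.array([-d[1],d[0]]); s=h[:,:2]@d; 
    end=s.max(); k=h[s<end-.014]; v=cv2.fitLine(k[:,:2].astype(np.float32),cv2.DIST_L2,0,1e-6,1e-6).ravel(); d=v[:2]*np.sign(v[0])
n=np.array([-d[1],d[0]]); s=h[:,:2]@d; t=k[:,:2]@n
print(np.degrees(np.arctan2(d[1],d[0])),"s",s.min(),s.max(),"t",t.min(),t.max(),t.mean())
mid=(t.min()+t.max())/2; 
for b in(s.max()-.060,s.min()+.030): print("origin",d*b+n*mid)
b=p[(p[:,2]>.004)&(p[:,2]<.02)&(p[:,0]>.55)]; sb=b[:,:2]@d; tb=b[:,:2]@n; m=abs(tb-mid)<.02
print("blade s",sb[m].max(),"t",tb[m].mean(),tb[m].min(),tb[m].max())
g=p[(p[:,2]>.004)&(p[:,0]>.55)&(p[:,2]<.02)];v=cv2.fitLine(g[:,:2].astype(np.float32),cv2.DIST_HUBER,0,1e-6,1e-6).ravel();print(v,np.degrees(np.arctan(v[1]/v[0])))
```

```text
-22.903723 s 0.5167612759964009 0.6070829113184423 t -0.07859756947838316 -0.05716305101559076 -0.06717074246343123
origin [ 0.47753303 -0.27544445]
origin [ 0.47723675 -0.27531928]
blade s 0.7047940439920591 t -0.06510926328030961 -0.08407145328943949 -0.0504717283660494
[ 0.93269503 -0.36066607  0.5885917  -0.31789207] -21.141104
```

Run:
```python
from h import *
x,y=.478,-.2765
ctrl.move_to([x,y,.27],dn(-22.5)); st("above")
s=ctrl.move_linear([x,y,.193],rate=.08,f_stop=6); st(s)
gripper_close(30); st("grip")
if get_finger_gap()<.024:
    ctrl.move_linear([x,y,.30],rate=.1); st("up")
    a=np.radians(4.2); o=np.array([.630,.0111])+np.array([np.cos(a),np.sin(a)])*-.194
    ctrl.move_to([*o,.30],dn(4.2)); ctrl.sleep(.2); st("over")
    d=cam("top");np.savez("top3.npz",w=cloud(d),f=d["frame"]);cv2.imwrite("pics/t3.png",cv2.resize(d["frame"][150:330,240:480],(720,540),interpolation=2))
```

```text
above t29.6 p [ 0.4787 -0.2761  0.2705] F [ 0.1 -0.3  0.2] M [0.07 0.02 0.05] gap 0.0925 ff 0.0
False t30.7 p [ 0.4782 -0.2767  0.1935] F [-0.3 -0.5  0.2] M [0.01 0.06 0.02] gap 0.0929 ff 0.0
grip t31.9 p [ 0.478  -0.2766  0.193 ] F [-0.5 -1.  -1. ] M [-0.13  0.14 -0.02] gap 0.0196 ff 30.0
up t33.1 p [ 0.4777 -0.2763  0.2992] F [-0.4 -0.1 -3.4] M [ 0.05  0.14 -0.05] gap 0.0198 ff 30.0
over t34.4 p [ 0.4371 -0.0042  0.3   ] F [-0.5 -0.3 -2.7] M [ 0.01  0.12 -0.02] gap 0.0196 ff 30.0
```

View pics/t3.png

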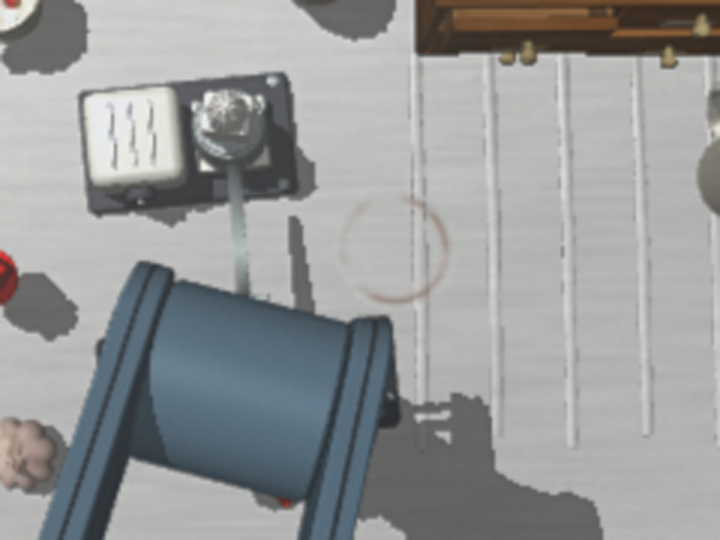

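Run:
```python
from h import *
w=np.load("top3.npz")["w"]; p=w[195:250,305:335].reshape(-1,3); p=p[(p[:,2]>.09)&(p[:,2]<.135)]
a=np.radians(4.2); d=np.array([np.cos(a),np.sin(a)]); n=np.array([-d[1],d[0]])
q=p[:,:2]-np.array([.6294,.0127])
s=q@d;t=q@n
for b in np.arange(-.14,-.03,.015):
    m=(s>=b)&(s<b+.015)
    if m.sum():print(b.round(3),m.sum(),t[m].mean().round(4),t[m].min().round(4),t[m].max().round(4),p[m,2].mean().round(4))
print("tip s",s.max())
c=np.array([.630,.0111]); o=c-d*.198
ctrl.move_linear([*o,.225],rate=.12); st()
r=ctrl.move_linear([*o,.2],rate=.02,f_stop=3); st(r)
```

```text
-0.14 11 -0.0016 -0.0046 0.0022 0.1234
-0.125 35 -0.0009 -0.0058 0.004 0.123
-0.11 29 -0.0009 -0.0061 0.0039 0.1222
-0.095 35 -0.0011 -0.0059 0.0038 0.1216
-0.08 31 -0.0014 -0.0062 0.0036 0.1185
-0.065 33 -0.0015 -0.0063 0.0035 0.1159
-0.05 27 -0.0014 -0.0063 0.0025 0.113
-0.035 1 -0.0053 -0.0053 -0.0053 0.1125
tip s -0.010024744254496353
 t35.2 p [ 0.433  -0.0036  0.2254] F [ 0.7  0.6 -3.2] M [ 0.05  0.15 -0.03] gap 0.0197 ff 30.0
True t36.2 p [ 0.4327 -0.0035  0.2024] F [-0.2 -0.6  0.4] M [ 0.01 -0.45  0.01] gap 0.0198 ff 30.0
```

Run:
```python
from h import *
a=np.radians(4.2); d=np.array([np.cos(a),np.sin(a)]); n=np.array([-d[1],d[0]])
c=np.array([.630,.0111])+n*.0003
for z in(.2032,.204,.2048):
    ctrl.move_linear([*(c-d*.198),z],rate=.02); ctrl.sleep(.1); st(z)
d_=cam("scene");np.savez("scene3.npz",w=cloud(d_),f=d_["frame"]);cv2.imwrite("pics/s3.png",cv2.resize(d_["frame"][180:300,200:360],(800,600),interpolation=2))
```

```text
0.2032 t36.5 p [ 0.4325 -0.0031  0.2032] F [ 0.1 -0.3 -1.3] M [ 0.02 -0.24 -0.01] gap 0.0200 ff 30.0
0.204 t36.9 p [ 0.4323 -0.003   0.2038] F [ 0.5  1.2 -3.4] M [0.01 0.07 0.02] gap 0.0201 ff 30.0
0.2048 t37.2 p [ 0.4324 -0.0031  0.2047] F [-0.7  0.7 -3.6] M [ 0.01  0.13 -0.03] gap 0.0197 ff 30.0
```

View pics/s3.png

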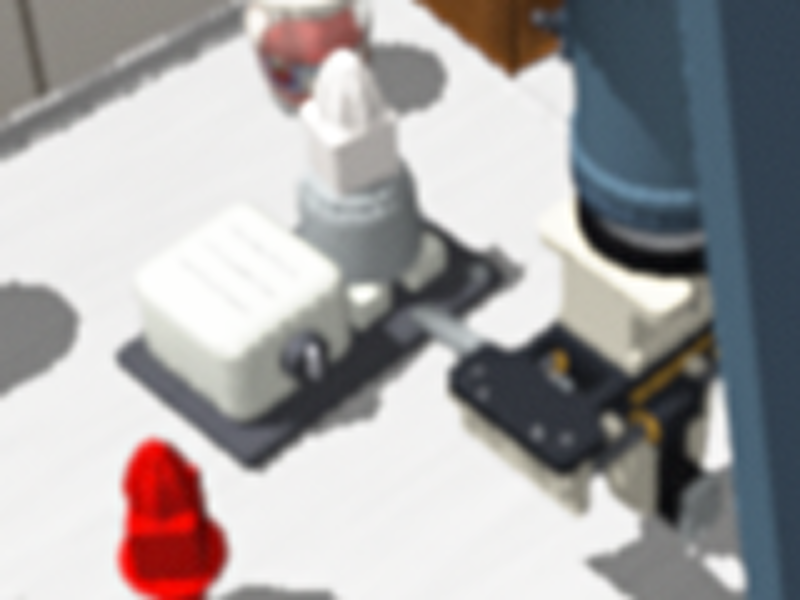

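Run:
```python
from h import *
a=np.radians(4.2); d=np.array([np.cos(a),np.sin(a)]); n=np.array([-d[1],d[0]])
c=np.array([.630,.0111])+n*.0003
for s in(.183,.172):
    r=ctrl.move_linear([*(c-d*s),.2046],rate=.03,f_stop=5); ctrl.sleep(.1); st((s,r))
    if r: break
```

```text
(0.183, False) t38.0 p [ 0.4473 -0.002   0.2045] F [ 0.2 -0.6 -3.5] M [ 0.01  0.1  -0.04] gap 0.0197 ff 30.0
(0.172, False) t38.7 p [ 0.4583 -0.0012  0.2045] F [ 0.3 -1.  -4. ] M [ 0.02  0.16 -0.  ] gap 0.0198 ff 30.0
```

Run:
```python
from h import *
a=np.radians(4.2); d=np.array([np.cos(a),np.sin(a)]); n=np.array([-d[1],d[0]])
c=np.array([.630,.0111])+n*.0003
r=ctrl.move_linear([*(c-d*.146),.2046],rate=.03,f_stop=8); ctrl.sleep(.1); st(r)
if not r:
  for s in(.13,.115,.105,.097,.091):
    r=ctrl.move_linear([*(c-d*s),.2044],rate=.03,f_stop=22); st((s,r))
    F=get_wrist_force()
    if r or abs(F[1])>8: break
```

```text
False t39.8 p [0.4842 0.0007 0.2046] F [ 0.  -0.1 -2.4] M [0.02 0.12 0.02] gap 0.0199 ff 30.0
(0.13, False) t40.5 p [0.5004 0.002  0.2044] F [-3.7  0.4  0.6] M [0.11 0.72 0.07] gap 0.0199 ff 30.0
(0.115, False) t41.1 p [0.5146 0.0031 0.2046] F [-5.7  0.8  5.3] M [0.03 1.19 0.08] gap 0.0197 ff 30.0
(0.105, False) t41.6 p [0.5249 0.0038 0.2046] F [-5.8  0.8  3.8] M [0.06 1.04 0.05] gap 0.0196 ff 30.0
(0.097, False) t42.0 p [0.5331 0.0044 0.2046] F [-4.5  1.9  3.4] M [0.02 0.94 0.08] gap 0.0200 ff 30.0
(0.091, False) t42.4 p [0.5397 0.0047 0.2046] F [-1.5  0.   3.3] M [0.09 0.48 0.03] gap 0.0199 ff 30.0
```

Run:
```python
from h import *
a=np.radians(4.2); d=np.array([np.cos(a),np.sin(a)]); n=np.array([-d[1],d[0]])
c=np.array([.630,.0111])+n*.0003
r=ctrl.move_linear([*(c-d*.0855),.2044],rate=.02,f_stop=8); st(r)
p=get_eef_pos(); ctrl.move_linear([p[0],p[1],.2035],rate=.02); st("low")
open_gripper(); st("open")
p=get_eef_pos(); ctrl.move_linear([p[0]-.004,p[1],.30],rate=.12); ctrl.move_to([.40,-.2,.42],dn(4.2)); st()
for k in("top","scene"):
    e=cam(k); np.savez(k+"4.npz",w=cloud(e),f=e["frame"])
    if k=="scene": cv2.imwrite("pics/s4.png",cv2.resize(e["frame"][180:300,200:360],(800,600),interpolation=2))
    else:
        w=cloud(e); q=w[165:215,300:335].reshape(-1,3); q=q[np.hypot(q[:,0]-.6294,q[:,1]-.0127)<.03]
        w0=np.load("top2.npz")["w"][165:215,300:335].reshape(-1,3); w0=w0[np.hypot(w0[:,0]-.6294,w0[:,1]-.0127)<.03]
        print("dome top",np.nanmax(q[:,2]),"before",np.nanmax(w0[:,2]),np.nanpercentile(q[:,2],98)-np.nanpercentile(w0[:,2],98))
```

```text
True t42.6 p [0.5411 0.0048 0.2046] F [ 0.4 -0.   3.6] M [-0.02 -0.04 -0.02] gap 0.0198 ff 30.0
low t42.8 p [0.5418 0.0048 0.2046] F [-3.4  0.5  8.5] M [0.01 0.43 0.14] gap 0.0199 ff 30.0
open t44.1 p [0.5411 0.0048 0.2035] F [ 0.6  0.3 -0.1] M [ 0.03 -0.03 -0.03] gap 0.0929 ff 0.0
 t46.1 p [ 0.4003 -0.1996  0.4193] F [-0.1  0.8 -0.1] M [0.07 0.02 0.06] gap 0.0930 ff 0.0
dome top 0.1620570720464405 before 0.351503038600116 -0.17348178456803373
```

View pics/s4.png

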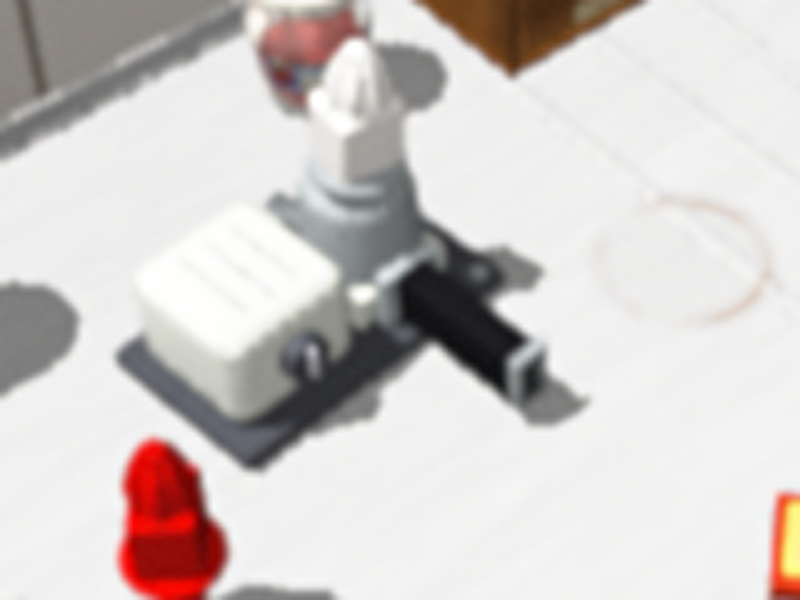

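The picture shows the wedge driven in, its guard at the slot mouth (395,285). The reamer stands upright and lifted, with its flange clear of the nose (360,190).

```bash
python3 -c "
from h import *
print(ctrl.job_done()); st()"
```

```text
the job is handed in; nothing more can be done
None
the job is handed in; nothing more can be done
```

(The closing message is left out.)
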